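# Press home the lids of the clean-mouthpiece canisters

## Robot

A 7-joint arm with a two-finger parallel gripper is mounted at the origin on the work surface. World frame = base frame: x ahead of the robot, y to its left, z up, the work surface at z = 0. Lengths are in m, angles in rad, forces in N, time in s.
With the tool pointing down it reaches from about 0.425 to 0.875 m from the base axis. Payload 4.7 kg.
Tool frame: the origin (TCP) lies between the finger pads; the fingertips stand 14 mm ahead of it and the grasp point (between the pads) lies 5 mm behind it; z points along the fingers, y is the line along which they close (so a half turn about z gives the same grasp; the last joint's range is limited). The gripper opens to 87 mm and grips with 3 to 60 N. Pads are 19 mm wide; open, the fingers measure 117 mm over their backs; the gripper's body (75 mm by 190 mm) begins 51 mm behind the grasp point.
Start: joints at [1.175, 0.321, -0.07, 1.45, 0.023, 1.371, -0.057], TCP at [0.259, -0.596, 0.21] pointing down, gripper open.
Joint ranges: [-2.86, 2.86], [-0.3, 2.09], [-1.38, 1.24], [0.06, 2.45], [-1.56, 4.7], [0.09, 2.05], [-2.69, 2.69]. Speed limits (rad/s): [2.57, 2.57, 3.14, 3.14, 3.14, 3.14, 3.14].

## Interface

Orientations are given as a rotation vector (axis times angle).
In Python, from bench import ctrl gives the robot as it stands.
- The arm moves only by the tool step_arm, never from a script. Its argument "commands" is a list of rows, each an object with "travel": the shift along the tool's x, y, z in m, a list of three; "turn": the turn, a rotation vector about the tool's x, y, z in degrees, a list of three. A call has 1 to 5 rows; each row is the pose to reach, as a shift and turn from the pose commanded when the call began, along the tool's axes at that moment; what a row does not reach only later rows make up. A row lasts 1/10 s, in which the tool goes at most 50 mm and 8.59 degrees, less where a joint would pass 70% of its speed; a pose out of reach is approached as far as the arm can. A call with a gripper value outside its range is refused whole. "gripper" is the opening, from 0 (shut) to 1 (fully open), set as the call begins (left out, the last holds). The fingers move at their own pace and stop on an object; "force" is the grip in N (left out, the last holds). Time passes only in rows, so rows that repeat a pose let the fingers close. It gives the time, the measured TCP pose, the force, the opening and the grip force at its end, in the units of the state.
- ctrl.get_state(): the state, without advancing time (a new reading comes with each control period).
- ctrl.get_image(name): name is "scene" or "top" or "wrist"; returns the picture (420x560x3 uint8, red, green, blue); there is no depth.
- ctrl.camera_model(name): a dict with "fx", "fy", "cx", "cy" (pixels), "k1" (the pictures are not rectified: a ray, as slopes to the right and down, at radius r is drawn at 1 + k1 r^2 times it, then the intrinsics apply), "R" (3x3) and "t" (3): a world point X has camera coordinates R X + t; the wrist camera has in their place "T_tool_cam" (4x4, takes a point from camera to tool coordinates, whose origin is the TCP and whose axes are the flange's). Camera axes: x right, y down, z forward; pixel columns grow to the right and rows downward; lengths in m; the calibration is good to about 2 mm. A picture is of the moment at which its call begins: read the wrist's pose just before it. camera_model takes no time and is no camera call.
- ctrl.close_job(): hands the job in; it is judged then, once.
The state is a dict: "time": time; "joint_positions": joint angles; "qd": joint speeds; "joint_torque": joint torques, N m; "position": TCP position; "tool_rot": TCP orientation; "ft_force": force on the tool from outside, world axes, zero at the start; "torque": the same for the moment, N m; "grip_width": opening from 0.0 (shut) to 1.0 (fully open); "grip_force": force on a finger pad.
Only numpy, scipy, OpenCV 4.12 (cv2) and the standard library are available. Lean on these libraries where they do the work, as an engineer would, in place of code of your own. Each camera call takes 0.05 s, during which the arm holds its last target. There are 200 camera calls.

## Task

Before the next breathing test, push the lids of the two blue-lidded mouthpiece canisters fully down until they are home. Leave the yellow-lidded canister for used mouthpieces as it is, with its lid still raised, leave the white handpiece alone, and keep all the canisters standing where they are.

Things in the scene. Friction and masses are not known exactly. Their poses are not given: they have to be found in the camera images.
- blue_a_top (a point): centre of the top face of the blue lid (94 mm dia, 16 mm thick, flat, z up) on a clean-mouthpiece clear canister (90 mm dia, 0.4 to 0.8 kg), loose on the desk. Starts 9 to 14 mm proud, red neck showing, top 125 to 130 mm above the desk; home, its top is at 116 mm. Slides straight down only, resists with about 7 N all the way, stops hard when home, stays where left; cannot tilt or come off.
- blue_b_top (a point): centre of the top face of the blue lid (94 mm dia, 16 mm thick, flat, z up) on the other clean-mouthpiece clear canister (90 mm dia, 0.4 to 0.8 kg), loose on the desk. Same make and behaviour as the first: top at 125 to 130 mm now, 116 mm when home.
- yellow_top (a point): centre of the top face of the yellow lid (94 mm dia, 16 mm thick, flat, z up) on the used-mouthpiece clear canister (90 mm dia, 0.4 to 0.8 kg), loose on the desk. Same make and behaviour as the blue ones, also 9 to 14 mm proud; it is to stay raised and untouched. The three canisters stand in any order, their centres at least 130 mm apart.
- handpiece: white T-shaped breathing handpiece lying on the desk off to the robot's left, 0.18 kg: a handle 34 mm thick and 130 mm long, a 40 mm cross tube 100 mm long, and a 30 mm paper mouthpiece on that. 40 mm high. Origin on the desk under the middle, x from handle towards cross tube, z up. Leave it alone.

How it is judged:
By the outcome, as a careful person would: the job done as asked, in the order asked, and still so for the second after the job is handed in, with the robot touching nothing.
It also fails if it takes over 32 s, if anything falls off the work surface, if the arm or the gripper's body presses on something with over 40 N, if the wrist force passes 120 N, or if a joint passes its speed limit or range.

## Working session

There is one attempt and no reset: what is moved stays moved. The work goes in short steps, Python scripts to look and compute and a tool call to move; the robot and the scene stay as the last step left them, time stands still between calls to the robot, and variables do not carry over. Pictures are saved under pics/ and viewed, at most 10 in all, crops included, and the job is handed in when it is done.

Besides the shell and the picture viewer there is one more tool, called after "Call:" as name(argument=value, ...), one argument or row to a line, values as JSON. step_arm: Moves the arm, as the interface text tells. Its arguments: {"type":"object","properties":{"commands":{"type":"array"},"gripper":{"type":"number"},"force":{"type":"number"}},"required":["commands"]}

```bash
mkdir -p pics; python3 - <<'E'
from bench import ctrl
import cv2
s=ctrl.get_state()
for k in("time","position","tool_rot","ft_force","grip_width","joint_positions"):print(k,s[k])
for n in("top","scene"):
    m=ctrl.camera_model(n);print(n,m)
    cv2.imwrite(f"pics/{n}0.png",cv2.cvtColor(ctrl.get_image(n),cv2.COLOR_RGB2BGR))
E
```

```text
time 0.0
position [ 0.25868938 -0.59565925  0.2093408 ]
tool_rot [-3.07401277e+00 -6.38919315e-01  8.07259025e-04]
ft_force [-0.5641288  -0.59541251  0.21324683]
grip_width 1.0018514509061558
joint_positions [ 1.17510711  0.32183117 -0.07010523  1.45170608  0.02262734  1.37079541
 -0.05689004]
top {'fx': 397.89164824247393, 'fy': 397.89164824247393, 'cx': 276.29189673568993, 'cy': 216.33191686017312, 'k1': -0.1086141476899334, 'R': array([[ 0.07051519, -0.99750701, -0.0027155 ],
       [-0.97000222, -0.06793543, -0.2334105 ],
       [ 0.23264414,  0.01909303, -0.9723745 ]]), 't': array([0.10668408, 0.54847052, 0.8245026 ])}
scene {'fx': 467.0670440157442, 'fy': 467.0670440157442, 'cx': 282.26426344863125, 'cy': 205.92774654340295, 'k1': -0.13989666858779026, 'R': array([[-0.6557417 ,  0.75480142,  0.01666241],
       [ 0.5210263 ,  0.46839858, -0.71353652],
       [-0.54638303, -0.4592141 , -0.70041987]]), 't': array([ 0.24182055, -0.27072422,  1.35958117])}
```

View pics/top0.png

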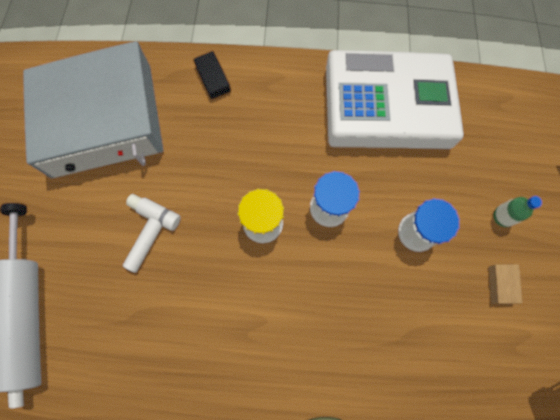

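View pics/scene0.png

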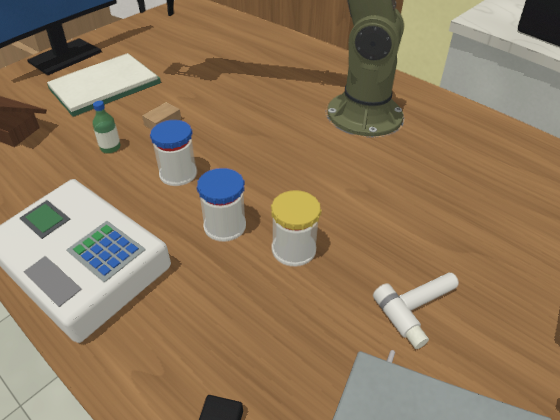

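The top view shows the yellow lid at about (261,211) and the blue lids at (336,194) and (436,222). The scene view has them at (296,210), (221,186) and (172,134), with the handpiece well clear to the robot's left.

```bash
cat > h.py <<'E'
import cv2,numpy as np
from scipy.spatial.transform import Rotation as Rn
def ray(m,uv):
    K=np.array([[m['fx'],0,m['cx']],[0,m['fy'],m['cy']],[0,0,1]])
    p=cv2.undistortPoints(np.array([[uv]],float),K,np.array([m['k1'],0,0,0.]))[0,0]
    return np.array([p[0],p[1],1])
def plane(m,uv,z):
    C=-m['R'].T@m['t'];d=m['R'].T@ray(m,uv);return C+d*(z-C[2])/d[2]
def blobs(bgr,lo,hi,amin=400):
    hsv=cv2.cvtColor(bgr,cv2.COLOR_BGR2HSV);k=cv2.morphologyEx(cv2.inRange(hsv,lo,hi),cv2.MORPH_OPEN,np.ones((5,5)))
    cs,_=cv2.findContours(k,cv2.RETR_EXTERNAL,cv2.CHAIN_APPROX_NONE)
    return [cv2.convexHull(c)[:,0] for c in cs if cv2.contourArea(c)>amin]
BLUE=((105,120,60),(125,255,255));YEL=((22,150,80),(35,255,255))
E
python3 - <<'E'
from h import *
from bench import ctrl
for n in("top","scene"):
    b=cv2.imread(f"pics/{n}0.png");m=ctrl.camera_model(n)
    for c,r in(("blue",BLUE),("yel",YEL)):
        for h in blobs(b,*r):
            P=np.array([plane(m,p,.1275)[:2] for p in h],np.float32)
            (cc,rad)=cv2.minEnclosingCircle(P);print(n,c,h.mean(0).round(),cc,rad)
s=ctrl.get_state();R=Rn.from_rotvec(s['tool_rot']).as_matrix();print(R.round(3))
E
```

```text
top blue [436. 220.] (0.5394188165664673, -0.19283756613731384) 0.04811130464076996
top blue [336. 192.] (0.5847745537757874, 0.022014636546373367) 0.04759833961725235
top yel [258. 211.] (0.53505939245224, 0.17742295563220978) 0.049015242606401443
scene blue [219. 185.] (0.5911929607391357, 0.024831488728523254) 0.05222362279891968
scene blue [170. 132.] (0.5422306060791016, -0.18869709968566895) 0.055251430720090866
scene blue [46. 18.] (0.37865591049194336, -1.2238327264785767) 0.2675471305847168
[[ 0.917  0.398 -0.001]
 [ 0.398 -0.917  0.002]
 [-0.    -0.002 -1.   ]]
```

Call:
step_arm(
  commands=[
    {"travel":[0.038,-0.024,0],"turn":[0,0,0]},
    {"travel":[0.076,-0.047,0],"turn":[0,0,0]},
    {"travel":[0.114,-0.071,0],"turn":[0,0,0]},
    {"travel":[0.152,-0.094,0],"turn":[0,0,0]},
    {"travel":[0.19,-0.118,0],"turn":[0,0,0]},
  ],
  gripper=0,
  force=20,
)

```text
time: 0.6
position: [0.3868, -0.4105, 0.2101]
tool_rot: [-3.076, -0.639, 0.001]
ft_force: [0.7, -0.2, -0.0]
grip_width: 0.631
grip_force: 0.0
```

Call:
step_arm(
  commands=[
    {"travel":[0.038,-0.024,0],"turn":[0,0,0]},
    {"travel":[0.076,-0.047,0],"turn":[0,0,0]},
    {"travel":[0.114,-0.071,0],"turn":[0,0,0]},
    {"travel":[0.152,-0.094,0],"turn":[0,0,0]},
    {"travel":[0.19,-0.118,0],"turn":[0,0,0]},
  ],
)

```text
time: 1.1
position: [0.5139, -0.2268, 0.2101]
tool_rot: [3.076, 0.639, -0.001]
ft_force: [0.7, -1.3, -0.1]
grip_width: 0.175
grip_force: 0.0
```

Call:
step_arm(
  commands=[
    {"travel":[0.038,-0.023,0],"turn":[0,0,0]},
    {"travel":[0.038,-0.023,0],"turn":[0,0,0]},
    {"travel":[0.038,-0.023,0],"turn":[0,0,0]},
    {"travel":[0.038,-0.023,0],"turn":[0,0,0]},
  ],
)

```text
time: 1.5
position: [0.5383, -0.1936, 0.21]
tool_rot: [3.076, 0.636, -0.002]
ft_force: [-0.7, -0.6, -0.4]
grip_width: 0.003
grip_force: 0.0
```

Call:
step_arm(
  commands=[
    {"travel":[0,0,0.02],"turn":[0,0,0]},
    {"travel":[0,0,0.04],"turn":[0,0,0]},
    {"travel":[0,0,0.055],"turn":[0,0,0]},
    {"travel":[0,0,0.06],"turn":[0,0,0]},
    {"travel":[0,0,0.06],"turn":[0,0,0]},
  ],
)

```text
time: 2.0
position: [0.5383, -0.1928, 0.1497]
tool_rot: [-3.076, -0.637, 0.002]
ft_force: [-0.0, 0.3, -0.3]
grip_width: 0.007
grip_force: 0.0
```

```bash
python3 - <<'E'
from bench import ctrl
import cv2
cv2.imwrite("pics/w1.png",cv2.cvtColor(ctrl.get_image("wrist"),cv2.COLOR_RGB2BGR))
print(ctrl.get_state()["position"],ctrl.get_state()["ft_force"])
E
```

```text
[ 0.53906723 -0.19268203  0.1506798 ] [ 0.61313786 -0.34012646  0.06245091]
```

View pics/w1.png

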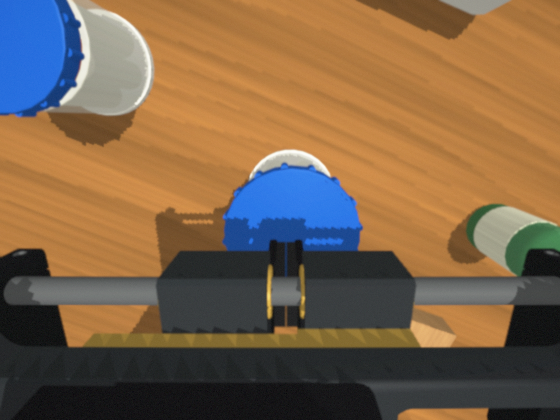

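The wrist view shows the blue lid centred near (292,235) and the closed fingertips over it at about (287,245). The neighbouring canister and the bottle are clear. I'll press slowly from here.

Call:
step_arm(
  commands=[
    {"travel":[0,0,0.004],"turn":[0,0,0]},
    {"travel":[0,0,0.007],"turn":[0,0,0]},
    {"travel":[0,0,0.01],"turn":[0,0,0]},
    {"travel":[0,0,0.012],"turn":[0,0,0]},
    {"travel":[0,0,0.014],"turn":[0,0,0]},
  ],
)

```text
time: 2.55
position: [0.5392, -0.1921, 0.1363]
tool_rot: [3.076, 0.639, 0.0]
ft_force: [-0.7, -0.8, -0.2]
grip_width: 0.005
grip_force: 0.0
```

Call:
step_arm(
  commands=[
    {"travel":[0,0,0.001],"turn":[0,0,0]},
    {"travel":[0,0,0.002],"turn":[0,0,0]},
    {"travel":[0,0,0.003],"turn":[0,0,0]},
    {"travel":[0,0,0.004],"turn":[0,0,0]},
    {"travel":[0,0,0.005],"turn":[0,0,0]},
  ],
)

```text
time: 3.05
position: [0.5392, -0.1921, 0.1314]
tool_rot: [3.076, 0.639, 0.0]
ft_force: [0.2, 0.2, 0.3]
grip_width: 0.009
grip_force: 0.0
```

```bash
python3 - <<'E'
from bench import ctrl
import cv2,numpy as np
a=ctrl.get_image("wrist");b=ctrl.get_image("scene")[90:240,100:340]
b=cv2.resize(b,(560,350),interpolation=cv2.INTER_CUBIC)
cv2.imwrite("pics/w2.png",cv2.cvtColor(np.vstack([a[100:340],b]),cv2.COLOR_RGB2BGR))
print(ctrl.get_state()["position"],ctrl.get_state()["ft_force"])
E
```

```text
[ 0.5390523  -0.19213105  0.13129704] [ 1.24946119 -0.16982815  0.0014542 ]
```

View pics/w2.png

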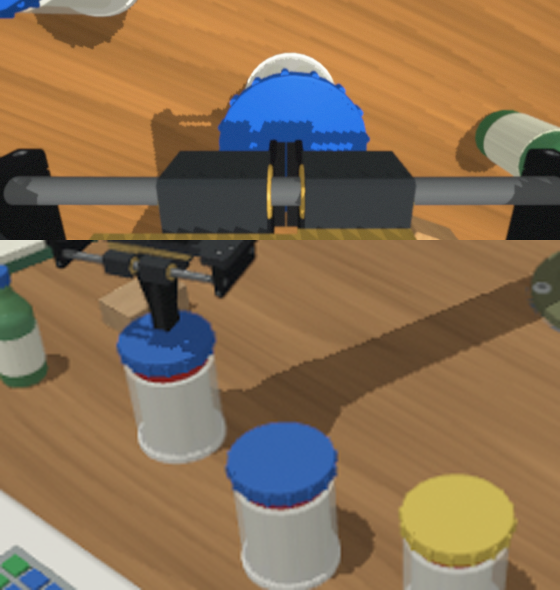

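The fingertips sit just above the centre of the lid, at about (165,330) in the scene crop. The red neck still shows and there is no contact force, so I'll keep going down and watch the force.

Call:
step_arm(
  commands=[
    {"travel":[0,0,0.001],"turn":[0,0,0]},
    {"travel":[0,0,0.002],"turn":[0,0,0]},
    {"travel":[0,0,0.003],"turn":[0,0,0]},
    {"travel":[0,0,0.004],"turn":[0,0,0]},
    {"travel":[0,0,0.005],"turn":[0,0,0]},
  ],
)

```text
time: 3.65
position: [0.5391, -0.1921, 0.1263]
tool_rot: [3.076, 0.639, -0.0]
ft_force: [0.1, 0.8, -0.6]
grip_width: 0.007
grip_force: 0.0
```

Call:
step_arm(
  commands=[
    {"travel":[0,0,0.001],"turn":[0,0,0]},
    {"travel":[0,0,0.002],"turn":[0,0,0]},
    {"travel":[0,0,0.003],"turn":[0,0,0]},
    {"travel":[0,0,0.004],"turn":[0,0,0]},
  ],
)

```text
time: 4.05
position: [0.5391, -0.1921, 0.1224]
tool_rot: [3.076, 0.639, -0.0]
ft_force: [0.2, -0.3, 0.2]
grip_width: 0.002
grip_force: 0.0
```

```bash
python3 - <<'E'
from bench import ctrl
import cv2,numpy as np
b=ctrl.get_image("scene")[95:195,120:230]
b=cv2.resize(b,(660,600),interpolation=cv2.INTER_CUBIC)
cv2.imwrite("pics/s3.png",cv2.cvtColor(b,cv2.COLOR_RGB2BGR))
s=ctrl.get_state();print(s["position"],s["ft_force"],s["torque"],s["joint_torque"])
E
```

```text
[ 0.53902439 -0.19212591  0.12219949] [-0.18588161  0.13678613 -0.74989044] [-0.03758946 -0.00892975 -0.02368851] [-2.36084528e-02 -4.11285281e+01 -2.78494120e+00 -2.96505851e+01
 -5.70594915e-02 -5.57263149e-02 -3.25328920e-04]
```

View pics/s3.png

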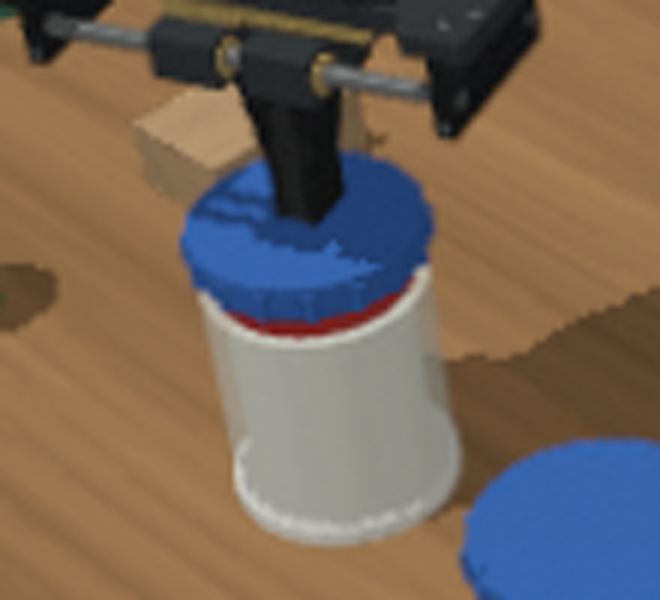

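The red neck still shows at about (320,325) and the fingertips look close to the lid top at (310,215). I'll check in numbers whether the lid has moved.

```bash
python3 - <<'E'
from bench import ctrl
from h import *
now=cv2.cvtColor(ctrl.get_image("scene"),cv2.COLOR_RGB2BGR);cv2.imwrite("pics/sc3.png",now)
m=ctrl.camera_model("scene")
def px(X):
    c=m['R']@X+m['t'];s=c[:2]/c[2];s=s*(1+m['k1']*s@s);return s*[m['fx'],m['fy']]+[m['cx'],m['cy']]
for z in(.13,.126,.122,.116,.108):print(z,px(np.array([.539,-.192,z])).round(1))
for im in(cv2.imread("pics/scene0.png"),now):
    for h in blobs(im,*BLUE):
        if h[:,0].min()>100: print(h.min(0),h.max(0))
    hsv=cv2.cvtColor(im,cv2.COLOR_BGR2HSV);r=(((hsv[...,0]<6)|(hsv[...,0]>172))&(hsv[...,1]>120))
    for n,sl in(("b",np.s_[110:190,145:200]),("a",np.s_[165:240,200:250]),("y",np.s_[190:265,270:325])):print(n,r[sl].sum())
    print("wall col172 rows", [im[i,174].tolist() for i in range(142,158)])
E
```

```text
0.13 [171.7 130.9]
0.126 [172.  132.3]
0.122 [172.2 133.8]
0.116 [172.6 135.9]
0.108 [173.  138.7]
[198 169] [243 202]
[151 120] [190 147]
b 53
a 10
y 0
wall col172 rows [[160, 92, 50], [124, 70, 36], [119, 67, 35], [118, 66, 35], [115, 64, 35], [111, 62, 37], [31, 33, 120], [30, 33, 120], [55, 60, 127], [183, 192, 193], [169, 178, 178], [142, 152, 152], [144, 154, 154], [144, 154, 154], [144, 154, 154], [144, 154, 154]]
[198 168] [243 202]
[151 121] [190 147]
b 53
a 10
y 0
wall col172 rows [[159, 92, 49], [125, 69, 37], [120, 67, 36], [118, 66, 35], [114, 63, 33], [111, 61, 37], [33, 34, 120], [31, 33, 121], [55, 60, 127], [183, 192, 193], [169, 178, 179], [143, 152, 152], [143, 153, 154], [144, 154, 154], [144, 153, 154], [144, 154, 154]]
```

The lid hasn't moved, so there's no contact yet. When closed, the tips seem to sit further back than 14 mm ahead of the TCP. I'll go on down, guided by force.

Call:
step_arm(
  commands=[
    {"travel":[0,0,0.001],"turn":[0,0,0]},
    {"travel":[0,0,0.002],"turn":[0,0,0]},
    {"travel":[0,0,0.003],"turn":[0,0,0]},
    {"travel":[0,0,0.004],"turn":[0,0,0]},
  ],
)

```text
time: 4.55
position: [0.5391, -0.1921, 0.1184]
tool_rot: [3.076, 0.639, -0.0]
ft_force: [-0.5, -0.0, -0.5]
grip_width: 0.008
grip_force: 0.0
```

Call:
step_arm(
  commands=[
    {"travel":[0,0,0.001],"turn":[0,0,0]},
    {"travel":[0,0,0.002],"turn":[0,0,0]},
    {"travel":[0,0,0.003],"turn":[0,0,0]},
  ],
)

```text
time: 4.85
position: [0.5392, -0.1921, 0.1164]
tool_rot: [3.076, 0.639, -0.0]
ft_force: [-2.2, 0.5, 7.2]
grip_width: 0.005
grip_force: 3.3
```

```bash
python3 - <<'E'
from bench import ctrl
from h import *
now=cv2.cvtColor(ctrl.get_image("scene"),cv2.COLOR_RGB2BGR)
w=cv2.cvtColor(ctrl.get_image("wrist"),cv2.COLOR_RGB2BGR)
t=cv2.cvtColor(ctrl.get_image("top"),cv2.COLOR_RGB2BGR)
b=cv2.resize(now[95:165,130:210],(400,350),interpolation=cv2.INTER_CUBIC)
c=cv2.resize(t[180:260,395:475],(350,350),interpolation=cv2.INTER_CUBIC)
d=cv2.resize(w[140:340],(750,250))
cv2.imwrite("pics/m4.png",np.vstack([np.hstack([b,c]),d]))
print([now[i,174].tolist() for i in range(145,154)])
s=ctrl.get_state();print(s["position"],s["ft_force"],s["joint_torque"])
print(ctrl.camera_model("wrist"))
E
```

```text
[[118, 66, 36], [117, 65, 34], [116, 65, 35], [45, 37, 102], [32, 34, 121], [56, 60, 128], [183, 193, 193], [168, 177, 178], [142, 152, 152]]
[ 0.5391789  -0.19209511  0.11624695] [-0.92046164  0.64132602  5.10322486] [-5.71525306e-02 -3.82403719e+01 -2.59167977e+00 -2.79853231e+01
  7.64593628e-03 -8.51729270e-01  1.84266182e-04]
{'fx': 306.28780172227107, 'fy': 306.28780172227107, 'cx': 285.53536325750594, 'cy': 208.16084795665796, 'k1': -0.011440345699138, 'T_tool_cam': array([[-4.12721579e-05, -9.60552894e-01, -2.78097350e-01,
         7.64882632e-02],
       [ 9.99999956e-01, -1.21408251e-04,  2.70937106e-04,
         1.79904889e-03],
       [-2.94012734e-04, -2.78097326e-01,  9.60552857e-01,
        -1.74231279e-01],
       [ 0.00000000e+00,  0.00000000e+00,  0.00000000e+00,
         1.00000000e+00]])}
```

View pics/m4.png

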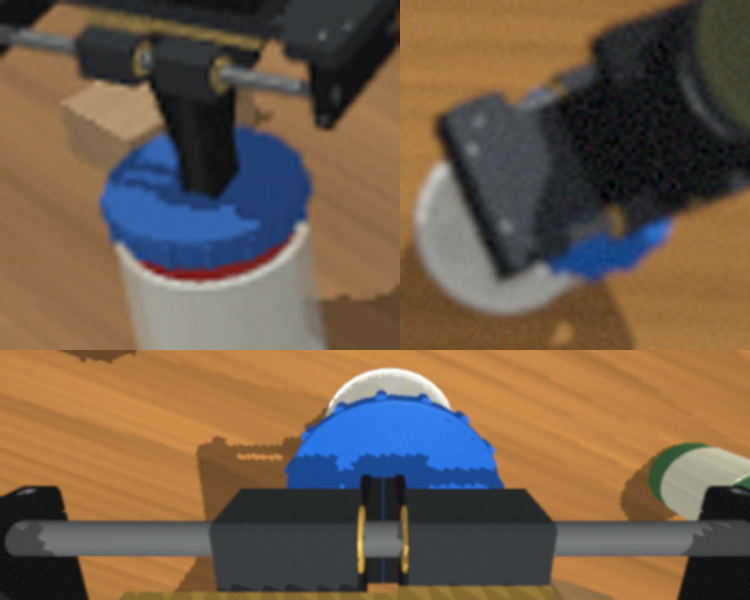

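Contact: about 7 N at TCP z ≈ 0.1164, and the red band is starting to shrink. The lid is sliding.

Call:
step_arm(
  commands=[
    {"travel":[0,0,0.002],"turn":[0,0,0]},
    {"travel":[0,0,0.0035],"turn":[0,0,0]},
    {"travel":[0,0,0.005],"turn":[0,0,0]},
    {"travel":[0,0,0.006],"turn":[0,0,0]},
  ],
)

```text
time: 5.4
position: [0.5392, -0.1921, 0.1105]
tool_rot: [3.075, 0.639, 0.0]
ft_force: [-2.8, 0.2, 7.6]
grip_width: 0.006
grip_force: 3.4
```

Call:
step_arm(
  commands=[
    {"travel":[0,0,0.0005],"turn":[0,0,0]},
    {"travel":[0,0,0.001],"turn":[0,0,0]},
  ],
)

```text
time: 5.6
position: [0.5392, -0.1921, 0.1095]
tool_rot: [3.075, 0.639, 0.0]
ft_force: [-3.2, 1.1, 6.1]
grip_width: 0.007
grip_force: 3.3
```

Call:
step_arm(
  commands=[
    {"travel":[0,0,0.0005],"turn":[0,0,0]},
    {"travel":[0,0,0.001],"turn":[0,0,0]},
  ],
)

```text
time: 5.8
position: [0.5392, -0.1922, 0.1085]
tool_rot: [3.075, 0.639, 0.0]
ft_force: [-2.6, -0.1, 6.9]
grip_width: 0.004
grip_force: 3.3
```

Call:
step_arm(
  commands=[
    {"travel":[0,0,0.0005],"turn":[0,0,0]},
    {"travel":[0,0,0.001],"turn":[0,0,0]},
  ],
)

```text
time: 6.0
position: [0.5392, -0.1921, 0.1075]
tool_rot: [3.075, 0.639, 0.0]
ft_force: [-1.7, 0.4, 6.5]
grip_width: 0.004
grip_force: 3.3
```

Call:
step_arm(
  commands=[
    {"travel":[0,0,0.0005],"turn":[0,0,0]},
    {"travel":[0,0,0.001],"turn":[0,0,0]},
  ],
)

```text
time: 6.2
position: [0.5392, -0.1921, 0.1065]
tool_rot: [3.075, 0.639, 0.0]
ft_force: [-2.4, 0.3, 6.8]
grip_width: 0.002
grip_force: 3.3
```

Call:
step_arm(
  commands=[
    {"travel":[0,0,0.0005],"turn":[0,0,0]},
    {"travel":[0,0,0.001],"turn":[0,0,0]},
  ],
)

```text
time: 6.4
position: [0.5392, -0.1921, 0.1055]
tool_rot: [3.075, 0.639, 0.0]
ft_force: [-2.8, 1.3, 6.5]
grip_width: 0.004
grip_force: 3.3
```

Call:
step_arm(
  commands=[
    {"travel":[0,0,0.0005],"turn":[0,0,0]},
    {"travel":[0,0,0.001],"turn":[0,0,0]},
  ],
)

```text
time: 6.6
position: [0.5392, -0.1921, 0.1045]
tool_rot: [3.075, 0.639, 0.0]
ft_force: [-2.6, 1.1, 6.1]
grip_width: 0.004
grip_force: 3.3
```

Call:
step_arm(
  commands=[
    {"travel":[0,0,0.0005],"turn":[0,0,0]},
    {"travel":[0,0,0.001],"turn":[0,0,0]},
  ],
)

```text
time: 6.8
position: [0.5393, -0.1922, 0.1043]
tool_rot: [3.075, 0.639, 0.0]
ft_force: [-4.2, 1.9, 13.4]
grip_width: -0.001
grip_force: 6.6
```

Call:
step_arm(
  commands=[
    {"travel":[0,0,0.0005],"turn":[0,0,0]},
    {"travel":[0,0,0.001],"turn":[0,0,0]},
  ],
)

```text
time: 7.0
position: [0.5394, -0.1922, 0.1043]
tool_rot: [3.075, 0.639, 0.0]
ft_force: [-6.6, 1.3, 17.6]
grip_width: 0.009
grip_force: 9.0
```

The force rises sharply and z stops at 0.1043, so this lid is home. Next I lift and move to the other blue lid.

Call:
step_arm(
  commands=[
    {"travel":[0,0,-0.01],"turn":[0,0,0]},
    {"travel":[0,0,-0.03],"turn":[0,0,0]},
    {"travel":[0,0,-0.055],"turn":[0,0,0]},
    {"travel":[0,0,-0.07],"turn":[0,0,0]},
    {"travel":[0,0,-0.07],"turn":[0,0,0]},
  ],
)

```text
time: 7.5
position: [0.5408, -0.1925, 0.1739]
tool_rot: [3.073, 0.639, 0.006]
ft_force: [0.3, 0.7, 1.2]
grip_width: 0.007
grip_force: 0.0
```

Call:
step_arm(
  commands=[
    {"travel":[0.025,-0.036,0],"turn":[0,0,0]},
    {"travel":[0.05,-0.071,0],"turn":[0,0,0]},
    {"travel":[0.075,-0.107,0],"turn":[0,0,0]},
    {"travel":[0.1,-0.142,0],"turn":[0,0,0]},
    {"travel":[0.127,-0.178,0],"turn":[0,0,0]},
  ],
)

```text
time: 8.0
position: [0.5841, 0.0229, 0.1701]
tool_rot: [3.076, 0.638, -0.003]
ft_force: [1.1, 0.4, 0.3]
grip_width: 0.006
grip_force: 0.0
```

Call:
step_arm(
  commands=[
    {"travel":[0,0,0],"turn":[0,0,0]},
    {"travel":[0,0,0],"turn":[0,0,0]},
  ],
)

```text
time: 8.2
position: [0.5841, 0.0232, 0.1701]
tool_rot: [-3.074, -0.644, 0.003]
ft_force: [0.3, -0.8, -0.3]
grip_width: 0.006
grip_force: 0.0
```

```bash
python3 - <<'E'
from bench import ctrl
from h import *
now=cv2.cvtColor(ctrl.get_image("scene"),cv2.COLOR_RGB2BGR);t=cv2.cvtColor(ctrl.get_image("top"),cv2.COLOR_RGB2BGR)
print([now[i,174].tolist() for i in range(145,156)])
b=cv2.resize(now[90:250,120:340],(770,560),interpolation=cv2.INTER_CUBIC);cv2.imwrite("pics/m5.png",b)
m=ctrl.camera_model("top")
for h in blobs(t,*BLUE):
    P=np.array([plane(m,p,.116)[:2] for p in h],np.float32);print(cv2.minEnclosingCircle(P))
s=ctrl.get_state();print(s["time"],s["position"],s["ft_force"])
E
```

```text
[[174, 101, 54], [174, 102, 55], [129, 72, 36], [120, 67, 35], [120, 67, 34], [114, 64, 34], [115, 66, 39], [132, 120, 108], [142, 152, 152], [143, 153, 153], [144, 154, 154]]
((0.5800385475158691, 0.017434503883123398), 0.04590485244989395)
8.3 [0.58418304 0.02002823 0.1703155 ] [ 0.2018182  -1.0085206  -0.38177197]
```

View pics/m5.png

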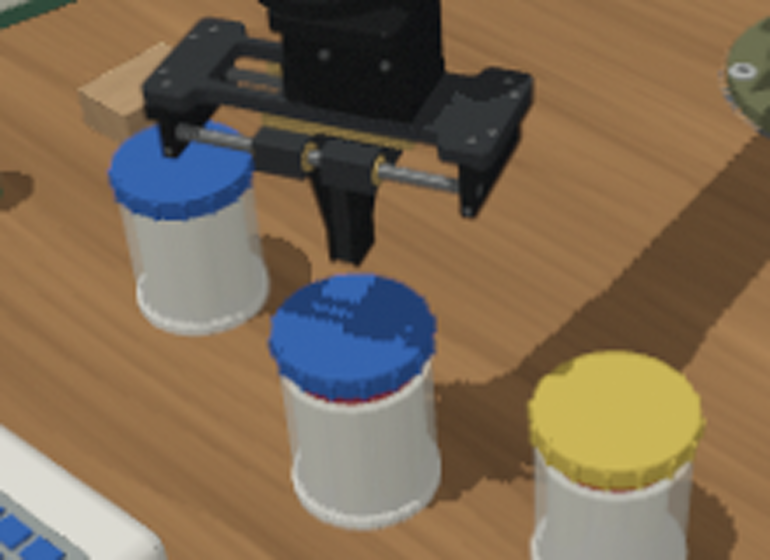

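Lid B is home, with no red showing at about (185,205). The tips are over lid A's centre at about (350,262), and the yellow canister is clear. Descending.

Call:
step_arm(
  commands=[
    {"travel":[0,0,0.015],"turn":[0,0,0]},
    {"travel":[0,0,0.03],"turn":[0,0,0]},
    {"travel":[0,0,0.042],"turn":[0,0,0]},
    {"travel":[0,0,0.048],"turn":[0,0,0]},
    {"travel":[0,0,0.05],"turn":[0,0,0]},
  ],
)

```text
time: 8.8
position: [0.5839, 0.0215, 0.12]
tool_rot: [-3.075, -0.639, 0.003]
ft_force: [0.0, 0.6, 0.4]
grip_width: 0.006
grip_force: 0.0
```

Call:
step_arm(
  commands=[
    {"travel":[0,0,0.0015],"turn":[0,0,0]},
    {"travel":[0,0,0.003],"turn":[0,0,0]},
    {"travel":[0,0,0.0045],"turn":[0,0,0]},
    {"travel":[0,0,0.006],"turn":[0,0,0]},
    {"travel":[0,0,0.0075],"turn":[0,0,0]},
  ],
)

```text
time: 9.3
position: [0.585, 0.0218, 0.1146]
tool_rot: [3.075, 0.639, 0.001]
ft_force: [-1.3, 0.1, 6.5]
grip_width: 0.004
grip_force: 3.3
```

Call:
step_arm(
  commands=[
    {"travel":[0,0,0.001],"turn":[0,0,0]},
    {"travel":[0,0,0.002],"turn":[0,0,0]},
    {"travel":[0,0,0.003],"turn":[0,0,0]},
    {"travel":[0,0,0.004],"turn":[0,0,0]},
  ],
)

```text
time: 9.7
position: [0.585, 0.0218, 0.1113]
tool_rot: [3.075, 0.639, 0.001]
ft_force: [-2.7, -0.6, 6.5]
grip_width: 0.004
grip_force: 3.4
```

Call:
step_arm(
  commands=[
    {"travel":[0,0,0.001],"turn":[0,0,0]},
    {"travel":[0,0,0.002],"turn":[0,0,0]},
    {"travel":[0,0,0.003],"turn":[0,0,0]},
    {"travel":[0,0,0.004],"turn":[0,0,0]},
    {"travel":[0,0,0.005],"turn":[0,0,0]},
  ],
)

```text
time: 10.2
position: [0.585, 0.0218, 0.1062]
tool_rot: [3.075, 0.639, 0.001]
ft_force: [-3.3, -0.7, 6.7]
grip_width: 0.005
grip_force: 3.4
```

Call:
step_arm(
  commands=[
    {"travel":[0,0,0.0005],"turn":[0,0,0]},
    {"travel":[0,0,0.001],"turn":[0,0,0]},
  ],
)

```text
time: 10.4
position: [0.585, 0.0218, 0.1052]
tool_rot: [3.075, 0.639, 0.001]
ft_force: [-3.9, 0.7, 6.2]
grip_width: 0.005
grip_force: 3.3
```

Call:
step_arm(
  commands=[
    {"travel":[0,0,0.0005],"turn":[0,0,0]},
    {"travel":[0,0,0.001],"turn":[0,0,0]},
  ],
)

```text
time: 10.6
position: [0.585, 0.0218, 0.1043]
tool_rot: [3.075, 0.639, 0.001]
ft_force: [-3.4, -0.3, 10.7]
grip_width: 0.006
grip_force: 5.0
```

Call:
step_arm(
  commands=[
    {"travel":[0,0,0.0005],"turn":[0,0,0]},
    {"travel":[0,0,0.001],"turn":[0,0,0]},
  ],
)

```text
time: 10.8
position: [0.5851, 0.0218, 0.1043]
tool_rot: [3.075, 0.639, 0.001]
ft_force: [-5.4, -0.7, 14.3]
grip_width: 0.004
grip_force: 7.2
```

Call:
step_arm(
  commands=[
    {"travel":[0,0,0.0005],"turn":[0,0,0]},
    {"travel":[0,0,0.001],"turn":[0,0,0]},
  ],
)

```text
time: 11.0
position: [0.5852, 0.0218, 0.1042]
tool_rot: [3.074, 0.639, 0.001]
ft_force: [-7.4, -1.4, 18.8]
grip_width: 0.008
grip_force: 9.6
```

Call:
step_arm(
  commands=[
    {"travel":[0,0,-0.01],"turn":[0,0,0]},
    {"travel":[0,0,-0.04],"turn":[0,0,0]},
    {"travel":[0,0,-0.08],"turn":[0,0,0]},
    {"travel":[0,0,-0.12],"turn":[0,0,0]},
    {"travel":[0,0,-0.14],"turn":[0,0,0]},
  ],
)

```text
time: 11.5
position: [0.5863, 0.0221, 0.2451]
tool_rot: [3.075, 0.639, 0.009]
ft_force: [-0.1, 0.6, 1.2]
grip_width: 0.005
grip_force: 0.0
```

Call:
step_arm(
  commands=[
    {"travel":[-0.05,0.04,0],"turn":[0,0,0]},
    {"travel":[-0.085,0.065,0],"turn":[0,0,0]},
    {"travel":[-0.115,0.085,0],"turn":[0,0,0]},
    {"travel":[-0.115,0.085,0],"turn":[0,0,0]},
  ],
)

```text
time: 11.9
position: [0.5102, -0.1094, 0.2411]
tool_rot: [3.076, 0.622, -0.003]
ft_force: [1.0, 0.3, -0.2]
grip_width: 0.003
grip_force: 0.0
```

```bash
python3 - <<'E'
from bench import ctrl
from h import *
now=cv2.cvtColor(ctrl.get_image("scene"),cv2.COLOR_RGB2BGR);t=cv2.cvtColor(ctrl.get_image("top"),cv2.COLOR_RGB2BGR)
b=cv2.resize(now[90:270,120:340],(660,540),interpolation=cv2.INTER_CUBIC);cv2.imwrite("pics/m6.png",b)
m=ctrl.camera_model("top")
for r,z in((BLUE,.116),(YEL,.1275)):
  for h in blobs(t,*r):
    P=np.array([plane(m,p,z)[:2] for p in h],np.float32);print(cv2.minEnclosingCircle(P))
s=ctrl.get_state();print(s["time"],s["position"],s["ft_force"])
E
```

```text
((0.5228290557861328, -0.20016372203826904), 0.0433272160589695)
((0.5841903686523438, 0.02037711814045906), 0.047963015735149384)
((0.53505939245224, 0.17742295563220978), 0.049015242606401443)
12.0 [ 0.51286494 -0.10304366  0.24124511] [0.36999359 1.11542349 0.15934323]
```

View pics/m6.png

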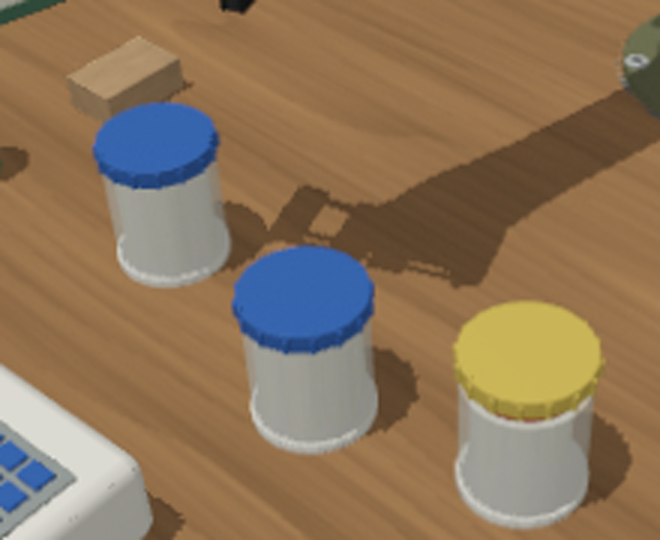

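Both blue lids are fully down with no red showing, at about (155,145) and (305,300). The yellow lid is still raised at about (530,360), nothing has shifted, and the arm is clear. Handing in.

```bash
python3 -c "
from bench import ctrl
print(ctrl.close_job())"
```

```text
the job is handed in; nothing more can be done
None
```

Both blue lids are pressed home, the yellow lid is still raised, the canisters stand where they were, the handpiece was left alone, and the job is handed in at about 12 s of the 32 s allowed.

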